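# Step the mitre jig's arm one hole over

## Robot

A 7-joint arm with a two-finger parallel gripper is mounted at the origin on the work surface. World frame = base frame: x ahead of the robot, y to its left, z up, the work surface at z = 0. Lengths are in m, angles in rad, forces in N, time in s.
With the tool pointing down it reaches from about 0.425 to 0.875 m from the base axis. Payload 4.7 kg.
Tool frame: the origin (TCP) lies midway between the tips of the shut fingers; the grasp point (between the pads) lies 19 mm behind it; z points along the fingers, y is the line along which they close (so a half turn about z gives the same grasp; the last joint's range is limited). The gripper opens to 85 mm and grips with 20 to 120 N. Pads are 22 mm wide; open, the fingers measure 114 mm over their backs; the gripper's body (76 mm by 85 mm) begins 54 mm behind the grasp point. The pads swing forward as they close: fully open they stand 13 mm farther back than shut.
Start: joints at [1.336, 0.321, -0.07, 1.45, 0.023, 1.371, -0.057], TCP at [0.16, -0.63, 0.231] pointing down, gripper open.
Joint ranges: [-2.86, 2.86], [-0.3, 2.09], [-1.38, 1.24], [0.06, 2.45], [-1.56, 4.7], [0.09, 2.05], [-2.69, 2.69]. Speed limits (rad/s): [2.57, 2.57, 3.14, 3.14, 3.14, 3.14, 3.14].

## Interface

Orientations are given as a rotation vector (axis times angle).
In Python, from rig import telemetry, viewer, order gives the robot as it stands.
- The arm moves only by the shell command python3 -m handwheel 'ROWS' [FORCE]. ROWS is JSON, a list that holds one entry, the list of rows, each a list of 7 numbers: the shift along the world's x, y, z normalised to -1 to 1, where 1 is 0.2 m, then the turn, a rotation vector about the world's x, y, z normalised to -1 to 1, where 1 is 90 degrees, then the finger opening in mm, from 0 to 85.4. A call has 1 to 20 rows; each row shifts and turns the commanded pose from where the row before left it; what a row does not reach is not made up. A row lasts 1/12 s, in which the tool goes at most 41.7 mm and 7.16 degrees, less where a joint would pass 70% of its speed; a pose out of reach is approached as far as the arm can. A call with a number of a shift or a turn outside -1 to 1 is refused whole. A call with a gripper value outside its range is refused whole. The fingers move at their own pace and stop on an object; FORCE is the grip in N (left out, the last holds). Time passes only in rows, so rows that do not move let the fingers close. It gives the time, the measured TCP pose, the force, the opening and the grip force at its end, in the units of the state.
- telemetry.sense(): the state, without advancing time (a new reading comes with each control period).
- viewer.read_camera(name): name is "scene" or "top"; returns a dict with "frame" (420x560x3 uint8, blue, green, red), "depth" (420x560 float32, m along the optical axis (not along the pixel's ray), 0 where there is no reading), "vertical_fov" (degrees; the focal length in pixels is half the picture's height over the tangent of half this angle, whatever the lens; pixels are square), "cx", "cy" (the principal point, pixels), "k1" (the pictures are not rectified: a ray, as slopes to the right and down, at radius r is drawn at 1 + k1 r^2 times it, then the intrinsics apply), "extrinsics" (4x4, takes a point from world to camera coordinates). Camera axes: x right, y up, looking along -z (the intrinsics and any distortion apply to the point x, -y, -z); pixel columns grow to the right and rows downward; lengths in m; the calibration is good to about 2 mm. A picture is of the moment at which its call begins.
- order.finish_job(): hands the job in; it is judged then, once.
The state is a dict: "t": time; "joint_positions": joint angles; "joint_vel": joint speeds; "joint_efforts": joint torques, N m; "position": TCP position; "tool_rot": TCP orientation; "contact_force": force on the tool from outside, world axes, zero at the start; "wrist_torque": the same for the moment, N m; "finger_gap": finger opening in m; "gripper_force": force on a finger pad.
Only numpy, scipy, OpenCV 4.12 (cv2) and the standard library are available. Lean on these libraries where they do the work, as an engineer would, in place of code of your own. Each camera call takes 0.05 s, during which the arm holds its last target. There are 200 camera calls.

## Task

On the segment mitre jig, hook a fingertip under the brass pull ring to lift the spring index pin, swing the arm one hole over to the hole beside the green marker (not the other way, not past it), and let the pin spring fully home in that hole, then move clear. Do it with the fingertips only: do not pinch or force the ring or the arm, and leave everything else on the bench where it is.

Things in the scene. Friction and masses are not known exactly. Their poses are not given: they have to be found in the camera images.
- jig: Mitre jig bolted to the bench, its arm and pin included: plywood board 320 x 340 x 18 mm with a steel index sector (top 30 mm above the bench), five holes on a 190 mm radius about the pivot, 15 degrees apart. Origin: centre of the board's underside; x runs from the ring's edge (facing the robot) to the pivot at x = 110 mm, y = 0; z up. Forcing any of it with over 40 N is a fault.
- pivot (a point): The vertical axis about which the swing arm turns, 32 mm above the bench. A red fence across the arm here, 170 mm wide, top 66 mm above the bench, turns with the arm.
- swing_arm (a joint): Angle of the aluminium arm (30 mm wide, top 44 mm above the bench), rad, counter-clockwise from above; starts within 0.005 of 0, pointing along the jig's -x in the middle hole. Next holes: +0.262 (ring goes to the jig's -y) and -0.262 (to its +y). About 1 N at the ring swings it once the pin is out; with the pin home it is locked (play 0.008). Stops at +-0.62.
- index_pin (a joint): Height of the spring pin above home, m: 0 fully home, 0.030 upper stop, clear of its hole above 0.011 (it rests there on the land between holes and drops in over a hole). It slides vertically and swings with the arm. The spring presses it down with 5 N at home, 10 N fully up.
- ring (a point): Centre of the rigid brass ring on the pin: inner diameter 52, bar 6 mm; 96 mm above the bench when home, 170 mm from the pivot axis. Its plane slopes 45 degrees: lowest point on the pin's axis (76 mm high), highest 116 mm high and 40 mm nearer the pivot. A fingertip pointing 45 degrees down and towards the pivot enters it square on; pass it 30 mm or more through.
- ring_front: The ring's front face (outward and up, facing the robot), named only to tell a pinch: a finger through the ring bears on its inside, never hard here (8 N is a fault). Origin: on the pin's axis, at bench height when home.
- ring_back: The ring's back face (towards the pivot and down), named only to tell a pinch; 8 N from the fingers here is a fault. Origin: on the pin's axis, at bench height when home.
- ring_rim_a: Outer edge of the ring, its top and +y half, named only to tell a pinch; 8 N from the fingers here is a fault. Origin: on the pin's axis, at bench height when home.
- ring_rim_b: Outer edge of the ring, the rest of it, named only to tell a pinch; 8 N from the fingers here is a fault. Origin: on the pin's axis, at bench height when home.
- pin_housing (a point): Centre of the top of the black pin housing at the arm's outer end, 68 mm above the bench, 190 mm from the pivot, on the pin's axis; 26 mm across. The ring stands on the pin above it.
- pointer (a point): Tip of the small yellow pointer at the arm's outer end, 226 mm from the pivot axis, 38 mm above the bench. With the arm at a marked hole it stands over the centre of that hole's marker.
- marker_green: Green button, 19 mm across, 14 mm high, fixed on the jig's board outside the hole where the arm must go, 226 mm from the pivot axis, at one of the two holes next to the starting hole (either side). Origin: centre of its underside, 18 mm above the bench.
- marker_white: The same button in white, beside the neighbouring hole on the other side: the hole where the arm must not go. Origin: centre of its underside.
- segment_a: Loose dark wood block 55 x 30 x 22 mm on the jig's board (bystander). Origin: centre of its underside, like the other bystanders unless said otherwise.
- segment_b: Loose brown wood block 55 x 30 x 22 mm on the jig's board (bystander).
- glue_bottle: Upright white glue bottle with yellow label and orange cap, 60 mm across, 150 mm high, on the left of the bench (bystander).
- chuck: Steel four-jaw lathe chuck, 90 mm across, 66 mm high, on the right of the bench (bystander).
- turned_knob: Small turned wooden knob standing upright, 52 mm across, 70 mm high, near left (bystander).
- gouge: Turning gouge lying on the bench at the right, wooden handle 190 mm long, steel blade, 360 mm overall, 25 mm high (bystander). Origin: on its underside near the brass ferrule.
- mallet: Small wooden mallet lying on the bench at the far left (bystander). Origin: on its underside.

How it is judged:
By the outcome, as a careful person would: the job done as asked, in the order asked, and still so for the second after the job is handed in, with the robot touching nothing.
It also fails if it takes over 42 s, if anything falls off the work surface, if the arm or the gripper's body presses on something with over 40 N, if the wrist force passes 120 N, or if a joint passes its speed limit or range.

## Working session

There is one attempt and no reset: what is moved stays moved. The work goes in short steps, Python scripts to look and compute and a shell command to move; the robot and the scene stay as the last step left them, time stands still between calls to the robot, and variables do not carry over. Pictures are saved under pics/ and viewed, at most 11 in all, crops included, and the job is handed in when it is done.

```bash
ls; mkdir -p pics; cat > h.py <<'E'
import numpy as np, cv2
from rig import telemetry, viewer, order
def cam(n):
    c=viewer.read_camera(n); c['f']=210/np.tan(np.radians(c['vertical_fov'])/2); return c
def ray(c,u,v):
    K=np.array([[c['f'],0,c['cx']],[0,c['f'],c['cy']],[0,0,1.]])
    d=np.array([(u-c['cx'])/c['f'],(v-c['cy'])/c['f']]); s=d.copy()
    for _ in range(30): s=d/(1+c['k1']*(s@s))
    R=c['extrinsics'][:3,:3]; t=c['extrinsics'][:3,3]
    return -R.T@t, R.T@np.array([s[0],-s[1],-1])
def plane(c,u,v,z):
    o,d=ray(c,u,v); return o+d*(z-o[2])/d[2]
def proj(c,p):
    q=c['extrinsics'][:3,:3]@np.asarray(p,float)+c['extrinsics'][:3,3]
    s=np.array([q[0],-q[1]])/-q[2]; s=s*(1+c['k1']*(s@s)); return s*c['f']+[c['cx'],c['cy']]
def blobs(c,lo,hi,amin=15):
    m=cv2.inRange(cv2.cvtColor(c['frame'],cv2.COLOR_BGR2HSV),lo,hi)
    n,l,s,ce=cv2.connectedComponentsWithStats(m)
    return [(s[i,4],ce[i].round(1)) for i in range(1,n) if s[i,4]>=amin]
E
python3 - <<'E'
from h import *
for n in("scene","top"):
    c=cam(n); cv2.imwrite(f"pics/{n}1.png",c['frame']); print(n,c['vertical_fov'],c['k1'],ray(c,280,210))
print(telemetry.sense())
E
```

```text
pics
scene 57.19199975940215 -0.08892501446637933 (array([0.96009797, 0.36298702, 0.83892622]), array([-0.42550819, -0.41376553, -0.80483824]))
top 56.95189185308608 -0.024576653834315024 (array([ 0.47854333, -0.02032641,  1.10821107]), array([ 0.09827126,  0.01975064, -0.99511911]))
{'t': 0.1, 'joint_positions': array([ 1.336089  ,  0.32176194, -0.0700753 ,  1.45156255,  0.02260925,
        1.37082459, -0.05687693]), 'joint_vel': array([ 1.46758769e-03, -1.67526232e-03, -3.51994582e-04, -2.69411614e-03,
        7.62682295e-04, -2.69604090e-03, -7.50471334e-05]), 'joint_efforts': array([ 1.46482707e-04, -4.94878364e+01, -3.83970905e-01, -3.15212488e+01,
        1.30974903e-02,  7.34818925e-03, -3.34485242e-05]), 'position': array([ 0.15988381, -0.62951932,  0.23031954]), 'tool_rot': array([-3.11557912e+00, -3.89671067e-01,  5.10938585e-04]), 'contact_force': array([-0.10503129,  0.01879279, -0.84943465]), 'wrist_torque': array([0.01609843, 0.00356309, 0.01250905]), 'gripper_force': 0.0, 'finger_gap': 0.08515808343724611}
```

View pics/top1.png

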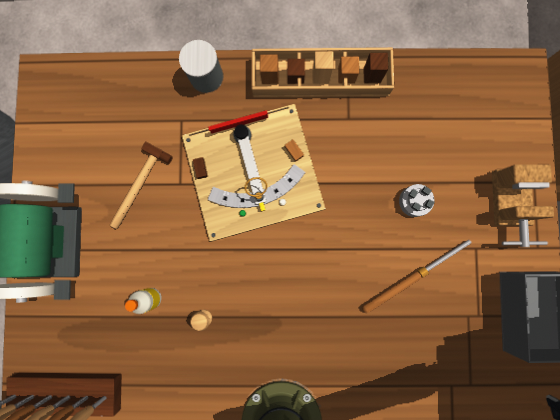

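View pics/scene1.png

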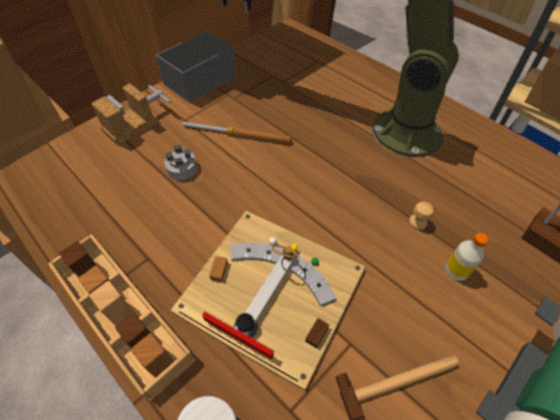

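The top view shows the green marker at (242,213), white at (282,202), the yellow pointer at (262,207) and the pivot near (241,132). Green is on the jig's +y side, so the target angle is -0.262.

```bash
cat > jig.py <<'E'
from h import *
def crop(c,u0,v0,u1,v1,k,name): cv2.imwrite(name,cv2.resize(c['frame'][v0:v1,u0:u1],None,fx=k,fy=k,interpolation=cv2.INTER_CUBIC))
E
python3 - <<'E'
from jig import *
for n,b in(("top",(175,95,335,245)),("scene",(170,205,370,385))):
    c=cam(n); f=c['frame'].copy(); m=np.zeros_like(f); m[b[1]:b[3],b[0]:b[2]]=f[b[1]:b[3],b[0]:b[2]]; c['frame']=m
    for nm,lo,hi,z in(("green",(50,120,60),(80,255,255),.03),("yellow",(25,200,150),(33,255,255),.038),("white",(0,0,215),(40,50,255),.03),("red",(0,200,80),(4,255,255),.066)):
        print(n,nm,[(a,p,plane(c,*p,z).round(4)) for a,p in blobs(c,lo,hi,6)][:6])
    crop(c,*b,4 if n=="top" else 4,f"pics/{n}2.png")
E
```

```text
top green [(np.int32(29), array([242.3, 212.6]), array([0.5782, 0.1067, 0.03  ]))]
top yellow [(np.int32(26), array([261.7, 206.4]), array([0.5946, 0.0518, 0.038 ]))]
top white [(np.int32(383), array([248.6, 157.7]), array([0.7345, 0.0896, 0.03  ])), (np.int32(6), array([287.8, 175. ]), array([ 0.6841, -0.0212,  0.03  ])), (np.int32(72), array([256.9, 183.6]), array([0.6601, 0.0659, 0.03  ])), (np.int32(19), array([254.1, 189.3]), array([0.6439, 0.0738, 0.03  ])), (np.int32(16), array([261.4, 200.8]), array([0.6112, 0.0532, 0.03  ])), (np.int32(25), array([282.6, 201.4]), array([ 0.6092, -0.0063,  0.03  ]))]
top red [(np.int32(279), array([237.5, 120.3]), array([0.8315, 0.1172, 0.066 ]))]
scene green [(np.int32(31), array([314.5, 261.1]), array([0.5821, 0.1116, 0.03  ]))]
scene yellow [(np.int32(12), array([293.8, 246.3]), array([0.5907, 0.0515, 0.038 ]))]
scene white [(np.int32(15), array([271.7, 239.3]), array([ 0.6109, -0.0042,  0.03  ])), (np.int32(6), array([267. , 291.7]), array([0.7166, 0.0876, 0.03  ])), (np.int32(7), array([264.9, 295. ]), array([0.7256, 0.09  , 0.03  ])), (np.int32(20), array([261.2, 300.8]), array([0.7411, 0.0941, 0.03  ])), (np.int32(6), array([253.8, 302.5]), array([0.7555, 0.0854, 0.03  ])), (np.int32(45), array([253. , 310.6]), array([0.7698, 0.098 , 0.03  ]))]
scene red [(np.int32(507), array([238.7, 335.1]), array([0.8346, 0.1275, 0.066 ]))]
```

View pics/top2.png

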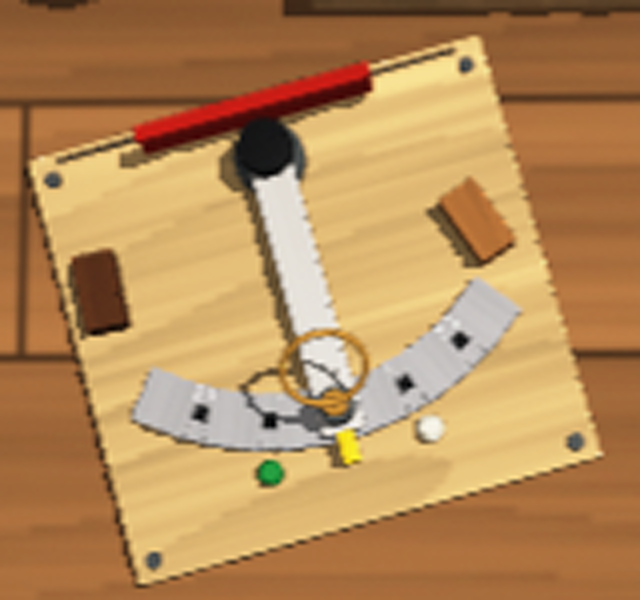

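```bash
ls pics
```

```text
scene1.png
scene2.png
top1.png
top2.png
```

```bash
R='[0.089,0.142,0,0,0,0,0]'; python3 -m handwheel '[[[0.089,0.142,0,0,0,0,0],[0.089,0.142,0,0,0,0,0],[0.089,0.142,0,0,0,0,0],[0.089,0.142,0,0,0,0,0],[0.089,0.142,0,0,0,0,0],[0.089,0.142,0,0,0,0,0],[0.089,0.142,0,0,0,0,0],[0.089,0.142,0,0,0,0,0],[0.089,0.142,0,0,0,0,0],[0.089,0.142,0,0,0,0,0],[0.089,0.142,0,0,0,0,0],[0.089,0.142,0,0,0,0,0]]]' 20
```

```text
t: 1.2
position: [0.3741, -0.2876, 0.2314]
tool_rot: [3.117, 0.39, -0.0]
contact_force: [1.1, -0.8, -0.6]
finger_gap: 0.0001
gripper_force: 0.0
```

```bash
python3 -m handwheel '[[[0.075,0.142,0,0,0,0,0],[0.075,0.142,0,0,0,0,0],[0.075,0.142,0,0,0,0,0],[0.075,0.142,0,0,0,0,0],[0.075,0.142,0,0,0,0,0],[0.075,0.142,0,0,0,0,0],[0.075,0.142,0,0,0,0,0],[0.075,0.142,0,0,0,0,0],[0.075,0.142,0,0,0,0,0],[0.075,0.142,0,0,0,0,0],[0.075,0.142,0,0,0,0,0],[0.075,0.142,0,0,0,0,0]]]'
```

```text
t: 2.2
position: [0.5541, 0.0528, 0.2314]
tool_rot: [3.117, 0.389, 0.0]
contact_force: [1.0, -0.7, -0.0]
finger_gap: -0.0001
gripper_force: 0.0
```

```bash
python3 -m handwheel '[[[0,0,0,0.018,-0.069,0,0],[0,0,0,0.018,-0.069,0,0],[0,0,0,0.018,-0.069,0,0],[0,0,0,0.018,-0.069,0,0],[0,0,0,0.018,-0.069,0,0],[0,0,0,0.018,-0.069,0,0],[0,0,0,0.018,-0.069,0,0],[0,0,0,0,0,0,0],[0,0,0,0,0,0,0]]]'
python3 - <<'E'
from jig import *
from scipy.spatial.transform import Rotation as Ro
for n,b in(("top",(175,95,335,245)),("scene",(170,205,370,385))):
    c=cam(n); cv2.imwrite(f"pics/{n}3.png",c['frame'])
    C=np.array([.6417,.0643,.096]);print(n,proj(c,C))
s=telemetry.sense(); print(s['t'],s['position'],Ro.from_rotvec(s['tool_rot']).as_matrix().round(3),s['joint_positions'],s['contact_force'],s['finger_gap'])
E
```

```text
t: 2.95
position: [0.5571, 0.051, 0.2331]
tool_rot: [-2.889, -0.367, -0.962]
contact_force: [0.6, 0.8, -0.1]
finger_gap: 0.0
gripper_force: 0.0
top [255.51675193 186.33427839]
scene [283.15039972 250.29518926]
3.05 [0.55836337 0.04969491 0.23389962] [[ 0.774  0.246  0.583]
 [ 0.201 -0.969  0.143]
 [ 0.6    0.006 -0.8  ]] [ 0.34467824 -0.29318564 -0.34920946  2.20010218 -0.40324779  0.61703763
 -1.08400054] [ 0.89515965  1.02231026 -0.22477242] -0.00037571609593818215
```

View pics/scene3.png

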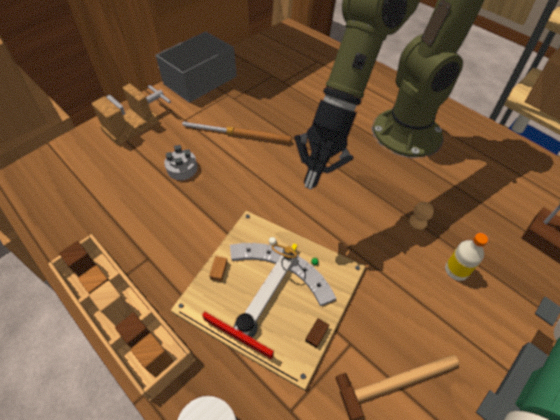

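The scene view shows the arm over the bench with its fingertips at about (312,185), tilted only about 37° near a joint limit. I'll move nearer the ring, where there is more room, and finish the tilt there.

```bash
python3 -m handwheel '[[[0.036,0,-0.1,0,0,0,0],[0.036,0,-0.1,0,0,0,0],[0.036,0,-0.1,0,0,0,0],[0.036,0,-0.1,0,0,0,0],[0,0,0,0.006,-0.022,0,0],[0,0,0,0.006,-0.022,0,0],[0,0,0,0.006,-0.022,0,0],[0,0,0,0.006,-0.022,0,0],[0,0,0,0,0,0,0],[0,0,0,0,0,0,0]]]'
cat > ov.py <<'E'
from jig import *
from scipy.spatial.transform import Rotation as Ro
import sys
def overlay(name,a=0.,lift=0.,P=np.array([.8061,.1076]),psi=np.radians(14.75),z0=.096):
    th=psi+a; x=np.array([np.cos(th),np.sin(th),0]); y=np.array([-x[1],x[0],0]); z=np.array([0,0,1.])
    C=np.r_[P,0]-.17*x+[0,0,z0+lift]; u=(x+z)/2**.5; out=[]
    for n in("top","scene"):
        c=cam(n); w=proj(c,C); u0,v0=int(w[0])-45,int(w[1])-45
        im=cv2.resize(c['frame'][v0:v0+90,u0:u0+90],(400,400),interpolation=cv2.INTER_CUBIC)
        for r in(.026,.032):
            pts=np.array([(proj(c,C+r*(np.cos(t)*u+np.sin(t)*y))+.5-[u0,v0])*400/90 for t in np.linspace(0,2*np.pi,60)])
            cv2.polylines(im,[pts.round().astype(int)],True,(255,0,255),1)
        out.append(im)
    cv2.imwrite(name,np.hstack(out))
    s=telemetry.sense(); R=Ro.from_rotvec(s['tool_rot']).as_matrix(); d=s['position']-C
    print('t',s['t'],'tip rel ring centre: x,y,z',[round(float(d@k)*1e3,1) for k in(x,y,z)],'along/inplane',round(float(d@(x-z))*707,1),round(float(d@u)*1e3,1),'tilt',np.degrees(np.arctan2(R[:2,2]@x[:2],-R[2,2])).round(1),'yawerr',np.degrees(np.arctan2(R[:2,2]@y[:2],R[:2,2]@x[:2])).round(1),'ytool_z',R[2,1].round(3),'F',s['contact_force'].round(1),'C',C.round(4),s['joint_positions'].round(2))
E
python3 -c "
from ov import *
overlay('pics/o4.png')"
```

```text
t: 3.88
position: [0.5871, 0.0482, 0.1534]
tool_rot: [-2.799, -0.346, -1.161]
contact_force: [0.1, -0.0, 0.6]
finger_gap: -0.0
gripper_force: 0.0
t 3.9833 tip rel ring centre: x,y,z [-56.2, -1.6, 58.3] along/inplane -81.0 1.5 tilt 45.1 yawerr -0.8 ytool_z 0.003 F [-0.2  0.2  0.1] C [0.6417 0.0643 0.096 ] [ 0.17 -0.15 -0.2   2.36 -0.84  0.24 -0.6 ]
```

View pics/o4.png

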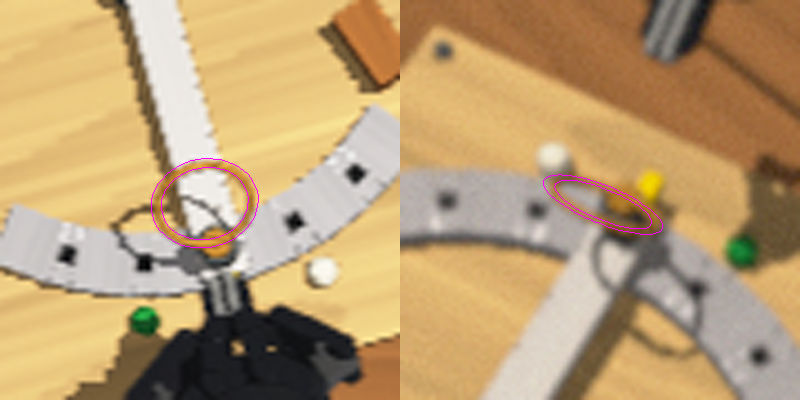

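The overlay fits the ring in both views: the top ring at about (205,200) in the crop and the scene ring at about (600,205). The fingers are lined up on the ring axis, so I'll insert.

```bash
python3 -m handwheel '[[[0.04,0.011,-0.041,0,0,0.009,0],[0.04,0.011,-0.041,0,0,0,0],[0.04,0.011,-0.041,0,0,0,0],[0.04,0.011,-0.041,0,0,0,0],[0.04,0.011,-0.041,0,0,0,0],[0.04,0.011,-0.041,0,0,0,0],[0,0,0,0,0,0,0]]]'
```

```text
t: 4.57
position: [0.636, 0.0627, 0.1036]
tool_rot: [-2.79, -0.367, -1.158]
contact_force: [-0.3, -0.6, -0.3]
finger_gap: -0.0001
gripper_force: 0.0
```

```bash
python3 -m handwheel '[[[0.04,0.011,-0.041,0,0,0,0],[0.04,0.011,-0.041,0,0,0,0],[0.04,0.011,-0.041,0,0,0,0],[0.04,0.011,-0.041,0,0,0,0],[0,0,0,0,0,0,0],[0,0,0,0,0,0,0]]]'
python3 -c "
from ov import *
overlay('pics/o5.png')"
```

```text
t: 5.07
position: [0.6652, 0.068, 0.082]
tool_rot: [-2.798, -0.372, -1.138]
contact_force: [0.5, -0.7, -0.1]
finger_gap: 0.0001
gripper_force: 0.0
t 5.1667 tip rel ring centre: x,y,z [23.1, -2.0, -14.1] along/inplane 26.3 6.4 tilt 44.2 yawerr 0.3 ytool_z 0.002 F [-0.3  0.   0.6] C [0.6417 0.0643 0.096 ] [ 0.2   0.16 -0.28  2.23 -1.55  0.1   0.15]
```

View pics/o5.png

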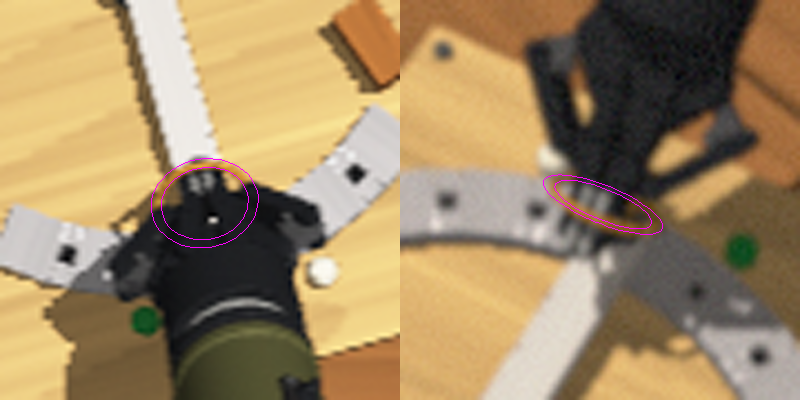

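The crop shows the fingers through the ring with no contact, at about (200,185) in the top view. They are 26 mm through, and joint 6 is at its limit. I'll ease the tilt by 5° and go a little deeper.

```bash
python3 -m handwheel '[[[0,0,-0.005,-0.007,0.027,0,0],[0,0,-0.005,-0.007,0.027,0,0],[0.004,0.006,-0.011,0,0,0,0],[0.004,0.006,-0.01,0,0,0,0],[0,0,0,0,0,0,0],[0,0,0,0,0,0,0]]]'
python3 -c "
from ov import *
overlay('pics/o6.png')"
```

```text
t: 5.67
position: [0.6669, 0.0741, 0.0774]
tool_rot: [-2.809, -0.38, -1.097]
contact_force: [-0.0, 0.1, -0.6]
finger_gap: -0.0002
gripper_force: 0.0
t 5.7667 tip rel ring centre: x,y,z [26.9, 2.6, -18.6] along/inplane 32.1 5.9 tilt 42.7 yawerr 1.0 ytool_z -0.004 F [ 0.2  0.8 -0. ] C [0.6417 0.0643 0.096 ] [ 0.08  0.17 -0.16  2.21 -1.26  0.11 -0.16]
```

```bash
python3 -m handwheel '[[[0.01,-0.003,0.009,0,0,0,0],[0.01,-0.002,0.009,0,0,0,0],[0,0,0.012,0,0,0,0],[0,0,0.012,0,0,0,0],[0,0,0,0,0,0,0],[0,0,0,0,0,0,0]]]'
python3 -c "
from ov import *
overlay('pics/o7.png')"
```

```text
t: 6.27
position: [0.6702, 0.0723, 0.0844]
tool_rot: [-2.811, -0.379, -1.095]
contact_force: [-2.7, -0.7, -2.0]
finger_gap: -0.0001
gripper_force: 1.9
t 6.3667 tip rel ring centre: x,y,z [29.7, 0.4, -11.6] along/inplane 29.2 12.8 tilt 42.6 yawerr 1.0 ytool_z -0.004 F [-3.4 -1.  -2.8] C [0.6417 0.0643 0.096 ] [ 0.02  0.16 -0.1   2.2  -1.14  0.13 -0.28]
```

```bash
python3 -m handwheel '[[[0,0,0.0125,0,0,0,0],[0,0,0.0125,0,0,0,0],[0,0,0.0125,0,0,0,0],[0,0,0.0125,0,0,0,0],[0,0,0,0,0,0,0]]]'
```

```text
t: 6.78
position: [0.6695, 0.0724, 0.0934]
tool_rot: [-2.811, -0.379, -1.092]
contact_force: [-2.7, -2.1, -7.6]
finger_gap: -0.0
gripper_force: 3.7
```

```bash
python3 -m handwheel '[[[0,0,0.0125,0,0,0,0],[0,0,0.0125,0,0,0,0],[0,0,0.0125,0,0,0,0],[0,0,0.0125,0,0,0,0],[0,0,0,0,0,0,0]]]'
python3 -c "
from ov import *
overlay('pics/o8.png',lift=.018)"
```

```text
t: 7.2
position: [0.6694, 0.0727, 0.1034]
tool_rot: [-2.811, -0.38, -1.091]
contact_force: [-4.6, -2.9, -8.1]
finger_gap: 0.0
gripper_force: 4.9
t 7.3 tip rel ring centre: x,y,z [28.9, 1.0, -10.7] along/inplane 28.0 12.9 tilt 42.5 yawerr 1.1 ytool_z -0.005 F [-4.3 -1.9 -8.8] C [0.6417 0.0643 0.114 ] [-0.09  0.12  0.01  2.19 -0.94  0.17 -0.5 ]
```

View pics/o8.png

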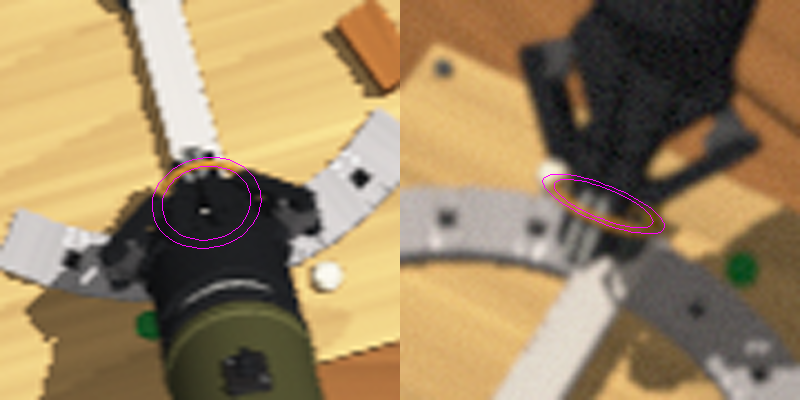

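The pin is about 18 mm up: the overlay fits the ring, and about 8.5 N of spring force agrees. I'll swing the first half towards green.

```bash
python3 -m handwheel '[[[-0.0028,0.0151,0,0,0,-0.0139,0],[-0.0028,0.0151,0,0,0,-0.0139,0],[-0.0028,0.0151,0,0,0,-0.0139,0],[-0.0028,0.0151,0,0,0,-0.0139,0],[-0.0028,0.0151,0,0,0,-0.0139,0],[-0.0028,0.0151,0,0,0,-0.0139,0],[0,0,0,0,0,0,0]]]'
```

```text
t: 7.88
position: [0.6654, 0.0929, 0.1024]
tool_rot: [-2.866, -0.224, -1.108]
contact_force: [-5.2, 0.0, -9.1]
finger_gap: -0.0003
gripper_force: 4.8
```

```bash
python3 -c "
from ov import *
overlay('pics/o9.png',a=-.131,lift=.018)"
```

```text
t 7.9833 tip rel ring centre: x,y,z [28.6, 2.6, -11.6] along/inplane 28.4 12.0 tilt 42.3 yawerr 2.1 ytool_z -0.005 F [-5.2 -1.1 -7.9] C [0.6375 0.0862 0.114 ] [-0.74  0.11  0.58  2.22 -0.47  0.1  -1.15]
```

```bash
python3 -m handwheel '[[[-0.001,0.0154,0,0,0,-0.0139,0],[-0.001,0.0154,0,0,0,-0.0139,0],[-0.001,0.0154,0,0,0,-0.0139,0],[0,0,0,0,0,0,0]]]'
```

```text
t: 8.32
position: [0.6648, 0.1, 0.1017]
tool_rot: [-2.892, -0.137, -1.116]
contact_force: [-6.8, -1.3, -8.5]
finger_gap: 0.0002
gripper_force: 5.2
```

```bash
python3 -m handwheel '[[[-0.001,0.0154,0,0,0,-0.0139,0],[-0.001,0.0154,0,0,0,-0.0139,0],[0,0,0,0,0,0,0],[0,0,0,0,0,0,0]]]'; python3 -c "
from ov import *
overlay('pics/o10.png',a=-.262,lift=.018)"
```

```text
t: 8.65
position: [0.6645, 0.1052, 0.1014]
tool_rot: [-2.909, -0.073, -1.121]
contact_force: [-6.1, 0.9, -9.0]
finger_gap: -0.0002
gripper_force: 5.2
t 8.75 tip rel ring centre: x,y,z [28.5, -3.3, -12.6] along/inplane 29.0 11.2 tilt 42.1 yawerr 3.6 ytool_z -0.006 F [-6.9  1.1 -8.3] C [0.6361 0.1084 0.114 ] [-1.32  0.2   1.13  2.23 -0.39  0.11 -1.42]
```

View pics/o10.png

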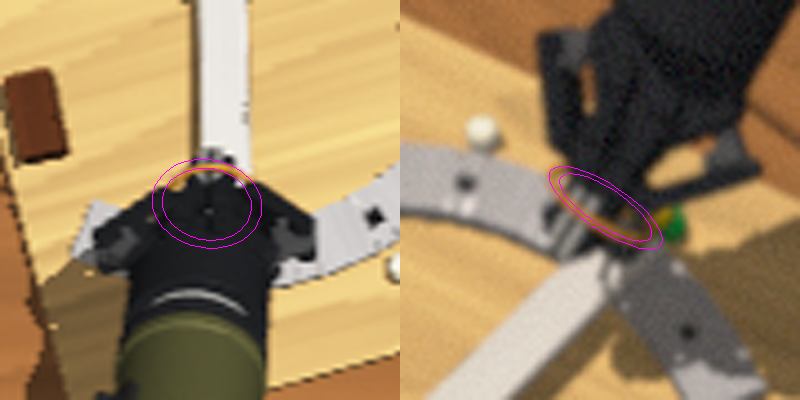

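The arm is nearly there, with the overlay ring about 3 mm ahead of the real one and the pin still up. Joint 3 is drifting towards its limit, so I'll ease the tilt while finishing the swing.

```bash
python3 -m handwheel '[[[0,0.004,-0.005,0,0.018,0,0],[0,0.004,-0.005,0,0.018,0,0],[0,0.004,-0.005,0,0.018,0,0],[0,0.004,0,0,0,0,0],[0,0,0,0,0,0,0],[0,0,0,0,0,0,0]]]'; python3 -c "
from ov import *
overlay('pics/o11.png',a=-.262,lift=.018)"
```

```text
t: 9.25
position: [0.6621, 0.107, 0.0962]
tool_rot: [-2.955, -0.069, -0.988]
contact_force: [-13.0, -0.6, -8.1]
finger_gap: 0.0001
gripper_force: 7.4
t 9.35 tip rel ring centre: x,y,z [26.0, -1.3, -17.8] along/inplane 31.0 5.8 tilt 36.9 yawerr 3.9 ytool_z -0.01 F [-12.   -1.1  -7. ] C [0.6361 0.1084 0.114 ] [-1.28  0.23  1.11  2.17 -0.4   0.25 -1.42]
```

```bash
cat > ang.py <<'E'
from jig import *
def angle():
    P=np.array([.8061,.1076]); c=cam("top"); h=cv2.cvtColor(c['frame'],cv2.COLOR_BGR2HSV); res=[]
    for v in range(150,176):   # rows across the arm
        us=[u for u in range(215,275) if h[v,u,1]<45 and h[v,u,2]>150]
        if len(us)>4: res.append(plane(c,(us[0]+us[-1])/2,v,.044)[:2])
    r=np.array(res); vx,vy,x0,y0=cv2.fitLine(r.astype(np.float32),cv2.DIST_HUBER,0,.001,.001).ravel()
    a=np.arctan2(vy,vx)
    if vx<0: a=np.arctan2(-vy,-vx)
    m=r.mean(0); b=np.arctan2(*(P-m)[::-1])
    print('fit angle',round(a-np.radians(14.75),4),'from pivot',round(b-np.radians(14.75),4),len(r))
    return c
if __name__=="__main__": angle()
E
python3 - <<'E'
from ang import *
angle()
# baseline: start picture
import ang
class C: pass
base=cv2.imread('pics/top1.png'); o=ang.cam
def f(n):
    c=o(n); c['frame']=base; return c
ang.cam=f; angle()
E
```

```text
fit angle -0.252 from pivot -0.2486 26
fit angle 0.0181 from pivot -0.0163 26
```

```bash
python3 -m handwheel '[[[0,0.005,-0.005,0,0,0,0],[0,0.005,-0.005,0,0,0,0],[0,0,-0.01,0,0,0,0],[0,0,-0.01,0,0,0,0],[0,0,0,0,0,0,0]]]'
```

```text
t: 9.87
position: [0.6622, 0.1091, 0.0901]
tool_rot: [-2.954, -0.069, -0.988]
contact_force: [-12.6, -0.4, -6.4]
finger_gap: -0.0001
gripper_force: 7.4
```

```bash
python3 -m handwheel '[[[0,0,-0.01,0,0,0,0],[0,0,-0.01,0,0,0,0],[0,0,0,0,0,0,0]]]'; python3 -c "
from ov import *
overlay('pics/o12.png',a=-.262,lift=.011)"; python3 ang.py
```

```text
t: 10.12
position: [0.6622, 0.1091, 0.0862]
tool_rot: [-2.954, -0.069, -0.988]
contact_force: [-13.5, -0.1, -6.6]
finger_gap: -0.0001
gripper_force: 7.4
t 10.2167 tip rel ring centre: x,y,z [26.1, 0.9, -20.7] along/inplane 33.1 3.9 tilt 36.9 yawerr 3.9 ytool_z -0.01 F [-13.1  -0.3  -7.5] C [0.6361 0.1084 0.107 ] [-1.23  0.25  1.05  2.17 -0.43  0.23 -1.4 ]
fit angle -0.2517 from pivot -0.2785 26
```

View pics/o12.png

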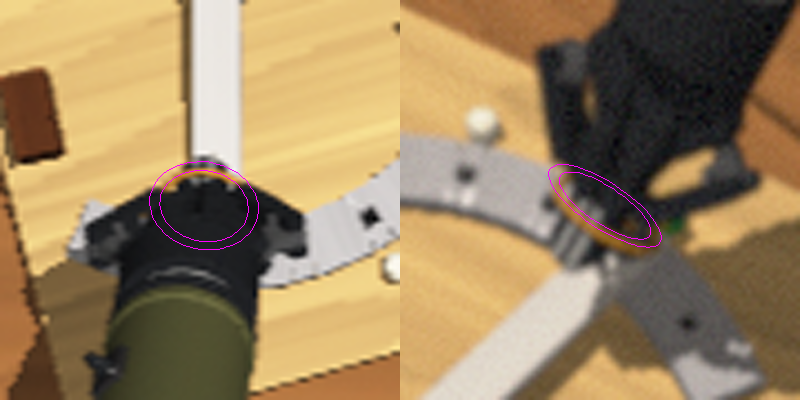

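The ring is still bearing on the fingers and sits slightly below the 11 mm overlay, so the pin seems to be entering the hole. I'll keep lowering.

```bash
python3 -m handwheel '[[[0,0,-0.01,0,0,0,0],[0,0,-0.01,0,0,0,0],[0,0,0,0,0,0,0]]]'; python3 ang.py
```

```text
t: 10.52
position: [0.6632, 0.1094, 0.0833]
tool_rot: [-2.953, -0.069, -0.992]
contact_force: [-13.3, -0.0, -6.2]
finger_gap: 0.0002
gripper_force: 6.6
fit angle -0.2517 from pivot -0.2785 26
```

```bash
python3 -m handwheel '[[[0,0,-0.01,0,0,0,0],[0,0,-0.01,0,0,0,0],[0,0,0,0,0,0,0]]]'; python3 -c "
from ov import *
overlay('pics/o13.png',a=-.262,lift=.0)"; python3 ang.py
```

```text
t: 10.82
position: [0.6649, 0.1096, 0.0809]
tool_rot: [-2.95, -0.068, -0.997]
contact_force: [-10.7, -0.1, -3.3]
finger_gap: -0.0
gripper_force: 5.2
t 10.9167 tip rel ring centre: x,y,z [28.8, 1.4, -15.0] along/inplane 31.0 9.7 tilt 37.3 yawerr 4.0 ytool_z -0.011 F [-9.8 -0.3 -3.2] C [0.6361 0.1084 0.096 ] [-1.19  0.25  1.01  2.17 -0.46  0.2  -1.37]
fit angle -0.2517 from pivot -0.2785 26
```

```bash
python3 -m handwheel '[[[-0.01,0,-0.01,0,0,0,0],[-0.01,0,-0.01,0,0,0,0],[-0.01,0,-0.005,0,0,0,0],[0,0,0,0,0,0,0],[0,0,0,0,0,0,0]]]'; python3 -c "
from ov import *
overlay('pics/o14.png',a=-.262,lift=.0)"; python3 ang.py
```

```text
t: 11.38
position: [0.663, 0.1088, 0.08]
tool_rot: [-2.947, -0.066, -1.012]
contact_force: [0.6, 0.3, -0.0]
finger_gap: 0.0
gripper_force: 0.0
t 11.4833 tip rel ring centre: x,y,z [26.3, 0.4, -16.6] along/inplane 30.3 6.9 tilt 37.8 yawerr 3.7 ytool_z -0.009 F [-0.4  0.8  0.1] C [0.6361 0.1084 0.096 ] [-1.2   0.25  1.01  2.18 -0.46  0.19 -1.38]
fit angle -0.2517 from pivot -0.2785 26
```

View pics/o14.png

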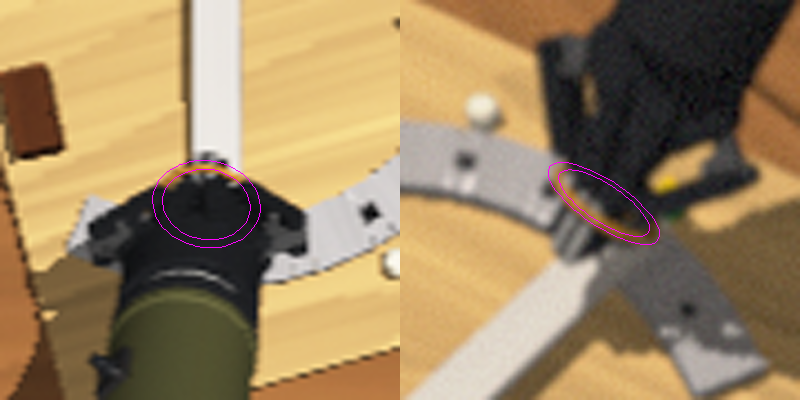

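The ring fits the home overlay at -0.262, with the pointer and green marker together at about (665,190–215), and the tool is free of contact. I'll withdraw along the finger axis.

```bash
python3 -m handwheel '[[[-0.031,-0.002,0.039,0,0,0,0],[-0.031,-0.002,0.039,0,0,0,0],[-0.031,-0.002,0.039,0,0,0,0],[0,0,0,0,0,0,0]]]'
```

```text
t: 11.87
position: [0.6428, 0.1095, 0.1018]
tool_rot: [-2.948, -0.074, -1.008]
contact_force: [0.9, 0.0, -0.2]
finger_gap: -0.0001
gripper_force: 0.0
```

```bash
python3 -m handwheel '[[[-0.031,-0.002,0.039,0,0,0,0],[-0.031,-0.002,0.039,0,0,0,0],[-0.031,-0.002,0.039,0,0,0,0],[-0.031,-0.002,0.039,0,0,0,0],[-0.031,-0.002,0.039,0,0,0,0],[-0.031,-0.002,0.039,0,0,0,0],[-0.031,-0.002,0.039,0,0,0,0],[0,0,0,0,0,0,0]]]'; python3 -c "
from ov import *
overlay('pics/o15.png',a=-.262,lift=.0)"; python3 ang.py
```

```text
t: 12.53
position: [0.6048, 0.1072, 0.1452]
tool_rot: [-2.948, -0.069, -0.992]
contact_force: [0.1, 0.3, 0.4]
finger_gap: 0.0001
gripper_force: 0.0
t 12.6333 tip rel ring centre: x,y,z [-31.2, -2.1, 48.0] along/inplane -55.9 11.9 tilt 37.1 yawerr 4.1 ytool_z -0.013 F [ 0.1  0.6 -0.1] C [0.6361 0.1084 0.096 ] [-1.39 -0.2   1.04  2.25  0.77  0.46 -2.44]
fit angle -0.2517 from pivot -0.2785 26
```

View pics/o15.png

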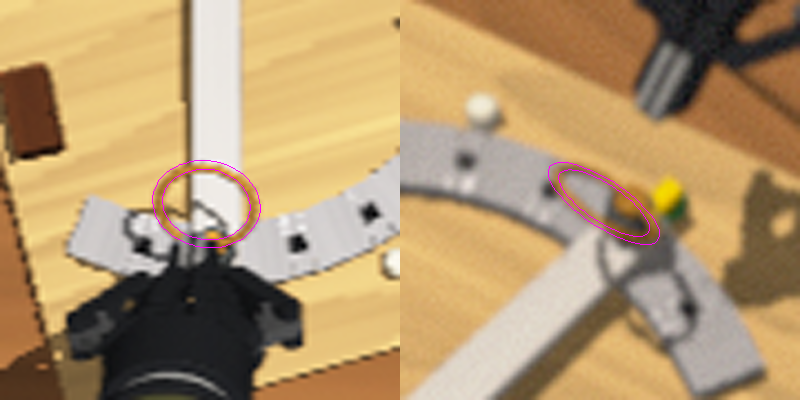

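The ring and pin fit the home overlay, and the yellow pointer stands over the green marker at about (668,195). I'll move up and away a little more, then hand in.

```bash
python3 -m handwheel '[[[-0.02,0,0.04,0,0.02,0,0],[-0.02,0,0.04,0,0.02,0,0],[-0.02,0,0.04,0,0.02,0,0],[-0.02,0,0.04,0,0.02,0,0],[0,0,0,0,0,0,0],[0,0,0,0,0,0,0],[0,0,0,0,0,0,0]]]'; python3 - <<'E'
from ov import *
overlay('pics/o16.png',a=-.262)
for n,uv in(("top",(175,95,335,245)),("scene",(170,205,370,385))):
    c=cam(n); m=np.zeros_like(c['frame']); s=np.s_[uv[1]:uv[3],uv[0]:uv[2]]; m[s]=c['frame'][s]; c['frame']=m
    print(n,[(a,p,plane(c,*p,.038).round(4)) for a,p in blobs(c,(25,200,150),(33,255,255),6)])
print(telemetry.sense()['joint_vel'].round(3))
E
```

```text
t: 13.27
position: [0.5884, 0.1062, 0.1746]
tool_rot: [-3.008, -0.068, -0.804]
contact_force: [-0.7, -0.1, -0.2]
finger_gap: 0.0001
gripper_force: 0.0
t 13.3667 tip rel ring centre: x,y,z [-48.0, -2.4, 78.5] along/inplane -89.4 21.6 tilt 29.8 yawerr 4.6 ytool_z -0.015 F [ 0.2 -0.1  0.3] C [0.6361 0.1084 0.096 ] [-1.42 -0.27  1.03  2.15  0.59  0.69 -2.24]
top []
scene [(np.int32(21), array([313.7, 259.2]), array([0.5834, 0.1093, 0.038 ]))]
[ 0.001 -0.005 -0.003 -0.005 -0.002  0.003  0.   ]
```

```bash
python3 -c "
from rig import order
print(order.finish_job())"
```

```text
the job is handed in; nothing more can be done
None
```

The job is handed in: I lifted the index pin by its ring, swung the arm one hole over to the green marker and let the pin spring home. The last overlay view showed the ring at home height and the pointer over green, with the fingers clear.

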